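# Open the note-brick banding clamp for loading

### The arm

A 7-joint arm with a two-finger parallel gripper is mounted at the origin on the work surface. World frame = base frame: x ahead of the robot, y to its left, z up, the work surface at z = 0. Lengths are in m, angles in rad, forces in N, time in s.
With the tool pointing down it reaches from about 0.4 to 0.875 m from the base axis. Payload 6.5 kg.
Tool frame: the origin (TCP) lies between the finger pads; the fingertips stand 17 mm ahead of it and the grasp point (between the pads) lies 2 mm behind it (env.tcp_to_tips is the distance from the TCP to the fingertips, in m); z points along the fingers, y is the line along which they close (so a half turn about z gives the same grasp; the last joint's range is limited). The gripper opens to 85 mm and grips with 20 to 120 N. Pads are 22 mm wide; open, the fingers measure 114 mm over their backs; the gripper's body (76 mm by 85 mm) begins 54 mm behind the grasp point. The pads swing forward as they close: fully open they stand 13 mm farther back than shut.
Start: joints at [-1.262, 0.536, -0.004, 1.538, 0.003, 1.067, -0.071], TCP at [0.238, 0.605, 0.211] pointing down, gripper open.
Joint ranges: [-2.7, 2.7], [-0.37, 2.16], [-1.27, 1.26], [0.24, 2.4], [-1.31, 4.45], [0.19, 1.91], [-2.76, 2.76]. Speed limits (rad/s): [2.39, 2.39, 3.14, 3.14, 3.14, 3.14, 3.14].

### API

Orientations are given as a unit quaternion [x, y, z, w].
In Python, from plant import env, optics gives the robot as it stands.
- The arm moves only by the shell command python3 -m crank 'ROWS' [FORCE]. ROWS is text: rows parted by semicolons, each of 7 numbers parted by spaces: the turn, a rotation vector about the tool's x, y, z in units of 5 degrees (1.0 is 5 degrees), then the shift along the tool's x, y, z in m, then the opening, from -1 (shut) to 1 (fully open), so that 0 is half open. In form: wx wy wz dx dy dz hand; .... A call has 1 to 12 rows; each row is the pose to reach, as a shift and turn from the pose commanded when the call began, along the tool's axes at that moment; what a row does not reach only later rows make up. A row lasts 1/10 s, in which the tool goes at most 50 mm and 8.59 degrees, less where a joint would pass 70% of its speed; a pose out of reach is approached as far as the arm can. A call with a gripper value outside its range is refused whole. The fingers move at their own pace and stop on an object; FORCE is the grip in N (left out, the last holds). Time passes only in rows, so rows that repeat a pose let the fingers close. It gives the time, the measured TCP pose, the force, the opening and the grip force at its end, in the units of the state.
- env.read_state(): the state, without advancing time (a new reading comes with each control period).
- optics.grab_frame(name): name is "scene" or "top" or "wrist"; returns the picture (384x512x3 uint8, red, green, blue); there is no depth.
- optics.camera_info(name): a dict with "mtx" (3x3 intrinsics, pixels), "R" (3x3) and "t" (3): a world point X has camera coordinates R X + t. Camera axes: x right, y down, z forward; pixel columns grow to the right and rows downward; lengths in m; the calibration is good to about 2 mm. A picture is of the moment at which its call begins: read the wrist's pose just before it. camera_info takes no time and is no camera call; for the wrist camera it gives the pose at the moment of the call.
- env.finish_job(): hands the job in; it is judged then, once.
The state is a dict: "time": time; "joint_positions": joint angles; "qd": joint speeds; "effort": joint torques, N m; "tool_pos": TCP position; "tool_rot": TCP orientation; "ft_force": force on the tool from outside, world axes, zero at the start; "wrist_torque": the same for the moment, N m; "opening": opening from 0.0 (shut) to 1.0 (fully open); "grasp_force": force on a finger pad.
Only numpy, scipy, OpenCV 4.12 (cv2) and the standard library are available. Lean on these libraries where they do the work, as an engineer would, in place of code of your own. Each camera call takes 0.05 s, during which the arm holds its last target. There are 200 camera calls.

### The job

The banding clamp has been run in too far to take the rest of the note packs. With the fingertips press the black release key on top of its sliding jaw right down and, keeping it pressed, push the jaw back along its bar until it rests against the end stop, then let the key come up and leave the clamp. Leave the packs standing in the clamp, the two stacks beside it and the sponge pot where they are.

Things in the scene. Friction and masses are not known exactly. Their poses are not given: they have to be found in the camera images.
- clamp: Bench clamp for note bricks, bolted down: grey base plate 320 x 130 x 10 mm, steel toothed bar 20 mm wide and two guide rods along it (tops 44 mm high). Origin: on the counter under the bar's centre line. x runs along the bar and points the way the jaw opens; z up. Fixed jaw: upright plate 130 mm wide, 100 mm high, face at x = -135 mm.
- end_stop (a point): Middle of the upper edge of the end stop's face: an aluminium block 120 mm wide, 62 mm high, at the clamp's +x end (face at clamp x = +115 mm). The sliding jaw's back end meets it when fully open.
- jaw (a joint): Sliding jaw, m: 0 run in (50 mm between jaw faces), 0.100 back against the end stop (clamp +x). Aluminium slide 100 mm long, 130 wide, deck 64 mm high; jaw plate at its -x end 10 mm thick, 100 mm high. A pawl on the key locks in 7 mm teeth under the bar: key up, it clicks inwards but goes back 7 mm at most. Key down, it slides against about 3 N and stays where left.
- release (a joint): How far the release key is pressed, m: 0 up, 0.008 fully down (hard stop). Up to 0.004 may be taken up at the start, where the pawl rests on a tooth's slope. The pawl is clear of the teeth beyond 0.004; press to 0.006 or more and keep it there while pushing. Its spring gives about 3 N at the top, 7 N fully down, and lifts it when let go.
- release_top (a point): Middle of the top of the release key: flat black ribbed plate on the slide, 50 mm long (clamp x), 84 mm wide, top 80 mm high when up, 72 mm fully pressed. It moves straight down wherever it is pressed and travels with the jaw. The jaw plate's back is 36 mm away on the clamp -x side and rises 20 mm above the key.
- rest_face (a point): Point on the jaw's finger rest, at height 92 mm on the middle of its upright face: 84 mm wide, across the bar, top 104 mm high, looking to clamp -x, 28 mm from the key's middle on the +x side (3 mm past the key's edge); behind it slopes away. A fingertip standing on the pressed key pushes the jaw back by bearing on this face.
- part_brick: Three strapped note packs held together by two rubber bands, 39 x 155 x 66 mm, standing on edge on the rods against the fixed jaw, loose. Origin at the middle of the underside; x is its thickness.
- stack_four: Four strapped note packs lying flat in a banded stack on the counter near the clamp, 66 x 155 x 52 mm high, loose. Origin at the middle of the underside.
- stack_three: Three strapped note packs lying flat in a banded stack on the counter near the clamp, 66 x 155 x 39 mm high, loose. Origin at the middle of the underside.
- sponge_pot: Round finger-moistening pot, 76 mm across and 33 mm high, loose on the counter near the clamp. Origin at the middle of the underside.
Things that resemble listed ones, but are neither listed nor needed, are in the scene too. What is shaped like the part_brick but red is not meant.

How it is judged:
On the way, in this order (a step that is already met when the one before it is completed fails the run):
1. the fingers press the release key down while the jaw is still where it stood (value of joint release above 0.0055 m and contact force between the fingers and clamp above 1 N and distance of rest_face from where it was at the start of the episode below 0.02 m), for 0.1 s.
2. the jaw is pushed back against its end stop by the fingers (value of joint jaw above 0.096 m and contact force between the fingers and clamp above 0.5 N), for 0.05 s.
At the end, for the whole second after the job is handed in: The jaw is within 4 mm of its end stop, the release key has risen again (pressed less than 5 mm), the packs in the clamp still stand upright within 15 mm of where they were, and both stacks and the sponge pot are within 20 mm of where they were (value of joint jaw above 0.096 m and value of joint release below 0.005 m and distance of part_brick from where it was at the start of the episode below 0.015 m and angle between part_brick's own z axis and vertical below 0.15 rad and distance of each of stack_four, stack_three, sponge_pot from where it was at the start of the episode below 0.02 m); the robot touches nothing.
It fails at once if the packs in the clamp are shifted, tipped or lifted (distance of part_brick from where it was at the start of the episode above 0.015 m or angle between part_brick's own z axis and vertical above 0.3 rad).
It fails at once if a stack or the sponge pot is shifted or lifted (distance of any of stack_four, stack_three, sponge_pot from where it was at the start of the episode above 0.02 m).
It also fails if it takes over 35 s, if anything falls off the work surface, if the arm or the gripper's body presses on something with over 40 N, if the wrist force passes 120 N, or if a joint passes its speed limit or range.

## Working session

There is one attempt and no reset: what is moved stays moved. The work goes in short steps, Python scripts to look and compute and a shell command to move; the robot and the scene stay as the last step left them, time stands still between calls to the robot, and variables do not carry over. Pictures are saved under pics/ and viewed, at most 10 in all, crops included, and the job is handed in when it is done.

```bash
mkdir -p pics; python3 - <<'E'
from plant import env, optics
import cv2,numpy as np
s=env.read_state();print({k:np.round(s[k],3).tolist() for k in s}, env.tcp_to_tips)
for n in("scene","top"):
    c=optics.camera_info(n);print(n,np.round(c['mtx'],1).tolist(),np.round(c['R'],3).tolist(),np.round(c['t'],3).tolist())
    im=optics.grab_frame(n);cv2.imwrite(f"pics/{n}0.png",cv2.resize(im[:,:,::-1],(800,600),interpolation=cv2.INTER_CUBIC));np.save(f"{n}0.npy",im)
E
```

```text
{'time': 0.0, 'joint_positions': [-1.262, 0.537, -0.004, 1.539, 0.003, 1.067, -0.071], 'qd': [0.003, -0.002, -0.001, 0.0, 0.001, 0.0, 0.0], 'effort': [-0.001, -58.342, 1.048, -25.91, 0.012, 0.01, 0.0], 'tool_pos': [0.238, 0.604, 0.21], 'tool_rot': [0.186, 0.983, -0.001, -0.0], 'ft_force': [0.169, 0.488, 0.236], 'wrist_torque': [-0.038, 0.021, 0.022], 'grasp_force': 0.0, 'opening': 1.0} 0.017
scene [[469.0, 0.0, 252.6], [0.0, 469.0, 180.6], [0.0, 0.0, 1.0]] [[0.852, 0.523, -0.008], [0.37, -0.613, -0.698], [-0.37, 0.592, -0.716]] [-0.454, -0.099, 1.368]
top [[469.3, 0.0, 258.2], [0.0, 469.3, 192.8], [0.0, 0.0, 1.0]] [[0.021, -1.0, 0.023], [-0.981, -0.025, -0.193], [0.194, -0.019, -0.981]] [0.008, 0.507, 1.137]
```

View pics/top0.png

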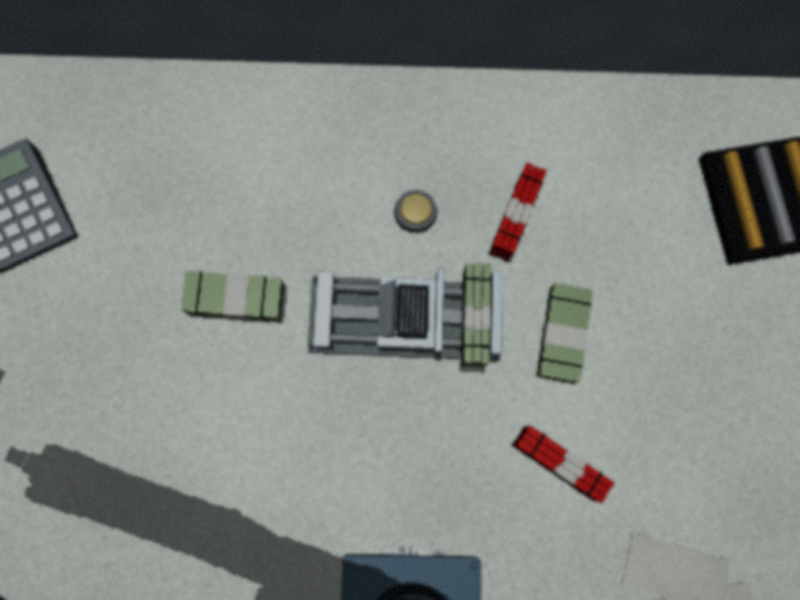

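View pics/scene0.png

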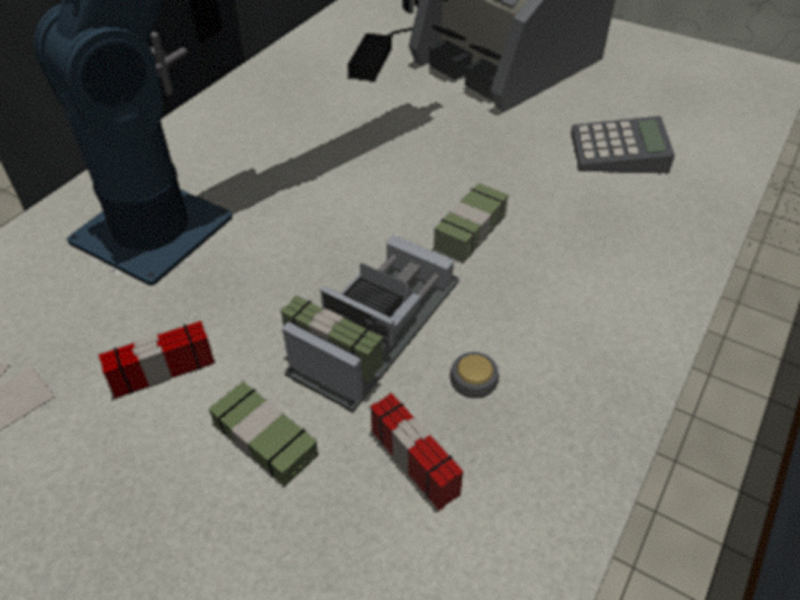

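Top view (800x600): the clamp is at about (405,315), with the end stop on the left (323,310) and the fixed jaw on the right (497,313). The black ribbed key is at (412,310), the dark finger rest at (388,308) and the jaw plate at (438,312). Key candidates: ribbed plate (412,310), dark sloped finger rest (388,308), calculator (25,205), black tray (755,200). By the description I choose the ribbed plate, and I'll check it in a close crop.

```bash
python3 - <<'E'
import numpy as np,cv2
im=np.load('top0.npy')[:,:,::-1]
c=im[160:240,190:330];cv2.imwrite('pics/crop.png',cv2.resize(c,(798,456),interpolation=cv2.INTER_CUBIC))
E
```

```text
(no output)
```

View pics/crop.png

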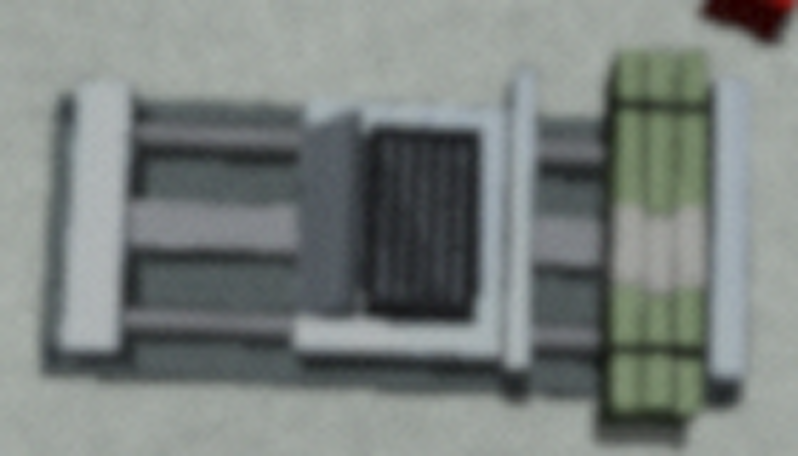

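The crop confirms the key: ribbed black plate, corners about (372,130), (482,135), (474,312), (368,305). The rest's upper edge runs (360,112)-(352,312), and the jaw plate is at x≈505-536.

```bash
cat > h.py <<'E'
import numpy as np
def ray(c,px,z):
    R,t=np.array(c['R']),np.array(c['t']);o=-R.T@t;d=R.T@np.linalg.solve(np.array(c['mtx']),[px[0],px[1],1.]);return o+d*(z-o[2])/d[2]
E
python3 - <<'E'
from plant import env,optics
from h import *
c=optics.camera_info('top')
P=lambda x,y,z:ray(c,(190+(x+.5)/5.7-.5,160+(y+.5)/5.7-.5),z)
for n,z,pts in [('key',.078,[(372,130),(482,135),(474,312),(368,305)]),('rest',.104,[(360,112),(352,312)]),('stop',.062,[(132,82),(122,350)]),('plateback',.1,[(516,72),(505,368)]),('fixed',.1,[(712,85),(706,375)])]:
    q=np.array([P(*p,z) for p in pts]);print(n,np.round(q,4)[:,:2].tolist(),'mean',q.mean(0).round(4))
    d=q[0]-q[-1];print(np.degrees(np.arctan2(d[1],d[0])))
s=env.read_state()
from scipy.spatial.transform import Rotation as Rn
print(Rn.from_quat(s['tool_rot']).as_matrix().round(3).tolist(),s['tool_pos'])
E
```

```text
key [[0.5275, 0.0297], [0.5265, -0.0182], [0.4487, -0.0159], [0.4506, 0.0297]] mean [0.4883 0.0063 0.078 ]
0.008281154264083811
rest [[0.5294, 0.0352], [0.4435, 0.0366]] mean [0.4864 0.0359 0.104 ]
-0.8972174609129772
stop [[0.5499, 0.1359], [0.4307, 0.1354]] mean [0.4903 0.1357 0.062 ]
0.20355547295098209
plateback [[0.5497, -0.0312], [0.4219, -0.0281]] mean [ 0.4858 -0.0297  0.1   ]
-1.381630724845832
fixed [[0.5462, -0.1154], [0.421, -0.1126]] mean [ 0.4836 -0.114   0.1   ]
-1.2817420678323133
[[-0.931, 0.366, -0.0], [0.366, 0.931, -0.001], [-0.0, -0.002, -1.0]] [0.23773608 0.60433272 0.20981647]
```

```bash
python3 -m crank '0 0 2 -0.05 -0.05 0 -1;0 0 3 -0.08 -0.08 0 -1;0 0 5 -0.12 -0.12 0 -1;0 0 6 -0.16 -0.16 0 -1;0 0 7 -0.19 -0.19 0 -1;0 0 8 -0.22 -0.22 0 -1;0 0 9 -0.25 -0.25 0 -1;0 0 10 -0.28 -0.29 0 -1;0 0 11 -0.32 -0.32 0 -1;0 0 12 -0.35 -0.36 0 -1;0 0 13 -0.38 -0.39 0 -1;0 0 14 -0.41 -0.42 0 -1'; python3 - <<'E'
from plant import env
from h import *
from scipy.spatial.transform import Rotation as Rn
s=env.read_state();M=Rn.from_quat(s['tool_rot']).as_matrix()
print(M.round(3).tolist(),s['tool_pos'],(M.T@(np.array([.488,.0135,.14])-s['tool_pos'])).round(4),s['joint_positions'])
E
```

```text
time: 1.3
tool_pos: [0.4659, 0.0617, 0.2106]
tool_rot: [0.718, 0.696, -0.0, -0.0]
ft_force: [0.9, -0.1, 0.3]
opening: 0.002
grasp_force: 0.0
[[0.03, 1.0, -0.0], [1.0, -0.03, 0.0], [0.0, -0.0, -1.0]] [0.46586723 0.06165874 0.21059099] [-0.0475  0.0236  0.0706] [-0.63458501  0.24125178  0.47561579  2.02077132 -0.13910026  0.91030264
 -0.11526752]
```

```bash
python3 -m crank '0 0 0 -0.025 0.012 0.01 -1;0 0 0 -0.047 0.023 0.02 -1;0 0 0 -0.047 0.023 0.045 -1;0 0 0 -0.047 0.023 0.07 -1;0 0 0 -0.047 0.023 0.07 -1;0 0 0 -0.047 0.023 0.07 -1'; python3 - <<'E'
from plant import env,optics
import cv2
s=env.read_state();print(s['tool_pos'],s['ft_force'])
a=optics.grab_frame('scene')[120:270,150:320,::-1];b=optics.grab_frame('wrist')[:,:,::-1]
cv2.imwrite('pics/s1.png',cv2.resize(a,(680,600),interpolation=cv2.INTER_CUBIC));cv2.imwrite('pics/w1.png',b)
E
```

```text
time: 1.9
tool_pos: [0.4873, 0.0163, 0.1407]
tool_rot: [0.716, 0.698, -0.001, -0.0]
ft_force: [-0.1, 0.2, 0.1]
opening: 0.004
grasp_force: 0.0
[0.4872629  0.01627084 0.14072607] [-0.07981428  0.24566632  0.10407879]
```

View pics/s1.png

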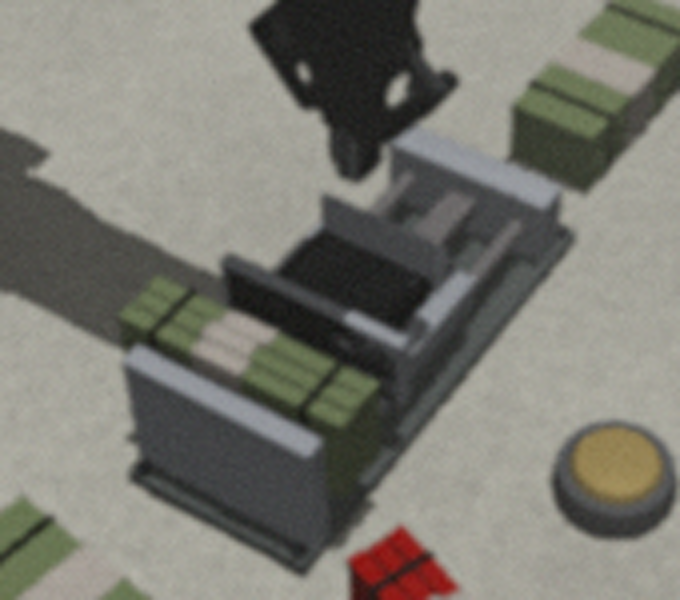

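View pics/w1.png

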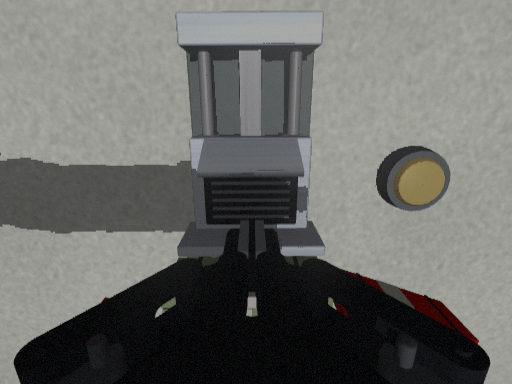

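Scene view: the shut fingertips hang at crop (350,178), above the clamp. Wrist view: key at about (252,200), fingertips at (252,222), clamp centred under the fingers. I'll check the tips' projection and where the wrist view puts the key and the rest.

```bash
python3 - <<'E'
from plant import env,optics
from h import *
s=env.read_state();p=s['tool_pos'];tip=p-[0,0,.017]
for n in('scene','wrist'):
    c=optics.camera_info(n);f=lambda X:(lambda q:(q[:2]/q[2]).round(1))(np.array(c['mtx'])@(np.array(c['R'])@X+c['t']))
    print(n,'tip',f(tip),'keyc',f(np.array([.4875,.0065,.078])),'landing',f(np.array([p[0],p[1],.078])))
for n,px,z in [('keyR',(298,200),.078),('keyL',(205,200),.078),('keyfar',(252,176),.078),('restL',(202,174),.104),('restR',(302,174),.104),('stop',(250,44),.062),('plateback',(252,229),.1)]: print(n,ray(c,px,z).round(4))
E
```

```text
scene tip [240.  174.2] keyc [238.  190.2] landing [240.5 187.8]
wrist tip [251.  210.2] keyc [250.3 200.8] landing [250.9 190.3]
keyR [0.531  0.0061 0.078 ]
keyL [0.4463 0.0083 0.078 ]
keyfar [0.4896 0.0299 0.078 ]
restL [0.4506 0.0395 0.104 ]
restR [0.5289 0.0375 0.104 ]
stop [0.4907 0.1384 0.062 ]
plateback [ 0.4886 -0.0109  0.1   ]
```

```bash
python3 -m crank '0 0 0 0 0 0.01 -1;0 0 0 0 0 0.02 -1;0 0 0 0 0 0.03 -1;0 0 0 0 0 0.033 -1;0 0 0 0 0 0.033 -1;0 0 0 0 0 0.033 -1'; python3 - <<'E'
from plant import env,optics
import cv2
s=env.read_state();print(s['tool_pos'],s['ft_force'])
a=optics.grab_frame('scene')[130:230,180:300,::-1]
cv2.imwrite('pics/s2.png',cv2.resize(a,(720,600),interpolation=cv2.INTER_CUBIC))
E
```

```text
time: 2.6
tool_pos: [0.4876, 0.0162, 0.1076]
tool_rot: [0.716, 0.698, -0.0, 0.0]
ft_force: [0.1, -0.5, 0.9]
opening: -0.002
grasp_force: 0.0
[0.48763237 0.01624435 0.10759397] [ 0.06956711 -0.46336759  0.86783378]
```

View pics/s2.png

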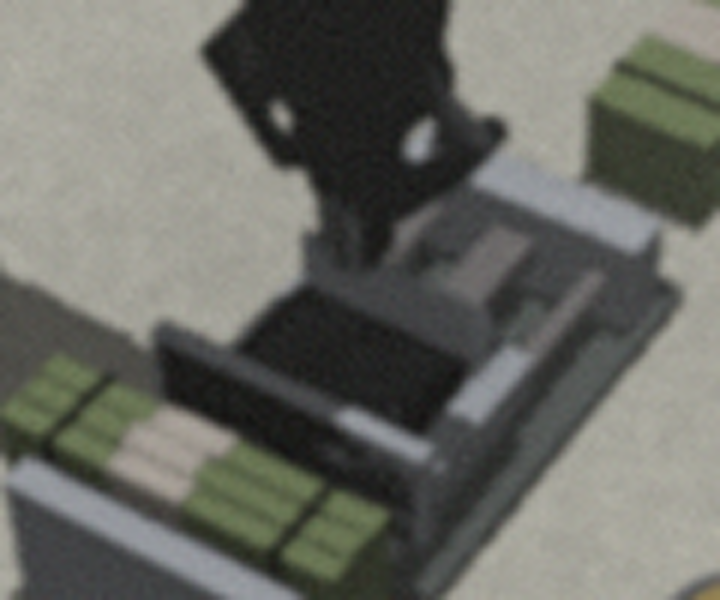

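The tip shows at crop (355,270), a little higher than computed, in front of and above the rest. I'll go on down, guided by force.

```bash
python3 -m crank '0 0 0 0 0 0.004 -1;0 0 0 0 0 0.008 -1;0 0 0 0 0 0.011 -1;0 0 0 0 0 0.011 -1;0 0 0 0 0 0.011 -1'
```

```text
time: 3.15
tool_pos: [0.4875, 0.0163, 0.0965]
tool_rot: [0.716, 0.698, -0.0, -0.0]
ft_force: [0.0, -0.3, -0.5]
opening: -0.002
grasp_force: 0.0
```

```bash
python3 -m crank '0 0 0 0 0 0.002 -1;0 0 0 0 0 0.004 -1;0 0 0 0 0 0.004 -1;0 0 0 0 0 0.004 -1'; python3 -m crank '0 0 0 0 0 0.002 -1;0 0 0 0 0 0.003 -1;0 0 0 0 0 0.003 -1;0 0 0 0 0 0.003 -1'
```

```text
time: 3.55
tool_pos: [0.4875, 0.0164, 0.0925]
tool_rot: [0.716, 0.698, -0.0, -0.0]
ft_force: [0.4, -0.3, -0.1]
opening: -0.0
grasp_force: 0.0
time: 3.95
tool_pos: [0.4875, 0.0163, 0.0896]
tool_rot: [0.716, 0.698, -0.0, -0.0]
ft_force: [-0.0, -0.1, 0.0]
opening: -0.001
grasp_force: 0.0
```

No contact yet, so the true tips are higher than computed, as the pictures suggested. I'll continue in small steps.

```bash
python3 -m crank '0 0 0 0 0 0.003 -1;0 0 0 0 0 0.006 -1;0 0 0 0 0 0.006 -1'; python3 - <<'E'
from plant import env,optics
import cv2
a=optics.grab_frame('scene')[130:230,180:300,::-1]
b=optics.grab_frame('wrist')[120:270,150:350,::-1]
a=cv2.resize(a,(400,400),interpolation=cv2.INTER_CUBIC);b=cv2.resize(b,(400,400),interpolation=cv2.INTER_CUBIC)
cv2.imwrite('pics/s3.png',cv2.hconcat([a,b]))
E
```

```text
time: 4.25
tool_pos: [0.4872, 0.0163, 0.0831]
tool_rot: [0.716, 0.698, -0.0, -0.0]
ft_force: [-0.8, -0.4, 0.1]
opening: -0.002
grasp_force: 0.0
```

View pics/s3.png

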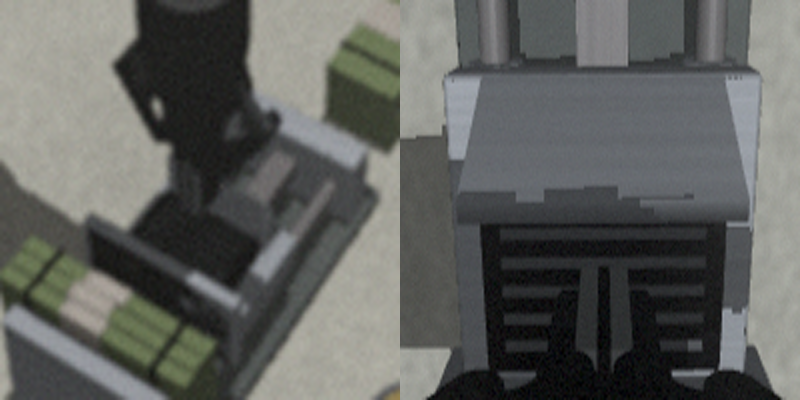

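Scene half: the tip is at (205,205), over the key. Wrist half: the tips end at (605,265) on the key (y 225-370), centred, with the rest's face ahead at y≈215. I'll continue down.

```bash
for i in 1; do :; done; python3 -m crank '0 0 0 0 0 0.002 -1;0 0 0 0 0 0.004 -1;0 0 0 0 0 0.004 -1'; python3 -m crank '0 0 0 0 0 0.002 -1;0 0 0 0 0 0.004 -1;0 0 0 0 0 0.004 -1'
```

```text
time: 4.65
tool_pos: [0.4874, 0.0164, 0.0793]
tool_rot: [0.716, 0.698, -0.0, -0.0]
ft_force: [-0.4, -0.1, -0.2]
opening: 0.0
grasp_force: 0.0
time: 4.95
tool_pos: [0.4873, 0.0163, 0.0753]
tool_rot: [0.716, 0.698, -0.0, -0.0]
ft_force: [-1.1, 0.2, 0.9]
opening: -0.001
grasp_force: 0.0
```

```bash
python3 -m crank '0 0 0 0 0 0.002 -1;0 0 0 0 0 0.003 -1;0 0 0 0 0 0.003 -1'; python3 -m crank '0 0 0 0 0 0.002 -1;0 0 0 0 0 0.003 -1;0 0 0 0 0 0.003 -1'
```

```text
time: 5.25
tool_pos: [0.4874, 0.0164, 0.0724]
tool_rot: [0.716, 0.698, -0.0, -0.0]
ft_force: [-0.5, 0.4, 1.0]
opening: 0.001
grasp_force: 0.0
time: 5.55
tool_pos: [0.4874, 0.0163, 0.0694]
tool_rot: [0.716, 0.698, -0.0, -0.0]
ft_force: [-1.3, -0.9, -0.0]
opening: 0.0
grasp_force: 0.0
```

```bash
python3 - <<'E'
from plant import env,optics
import cv2
from h import *
s=env.read_state();p=s['tool_pos'];print(p)
for n in('scene','wrist'):
    c=optics.camera_info(n);f=lambda X:(lambda q:(q[:2]/q[2]).round(1))(np.array(c['mtx'])@(np.array(c['R'])@X+c['t']))
    for z in(.055,.07,.08,.09,.1):print(n,z,f(np.array([p[0],p[1],z])))
a=optics.grab_frame('scene')[150:220,195:265,::-1]
b=optics.grab_frame('wrist')[120:270,180:320,::-1]
a=cv2.resize(a,(400,400),interpolation=cv2.INTER_CUBIC);b=cv2.resize(b,(400,428),interpolation=cv2.INTER_CUBIC)[:400]
cv2.imwrite('pics/s4.png',cv2.convertScaleAbs(cv2.hconcat([a,b]),alpha=1.8))
E
```

```text
[0.48743408 0.01633992 0.06944358]
scene 0.055 [240.4 194.1]
scene 0.07 [240.2 189.9]
scene 0.08 [240.1 187.1]
scene 0.09 [240.  184.3]
scene 0.1 [239.9 181.4]
wrist 0.055 [251.  211.5]
wrist 0.07 [251.  220.3]
wrist 0.08 [251.  226.9]
wrist 0.09 [251.  234.4]
wrist 0.1 [251.  242.8]
```

View pics/s4.png

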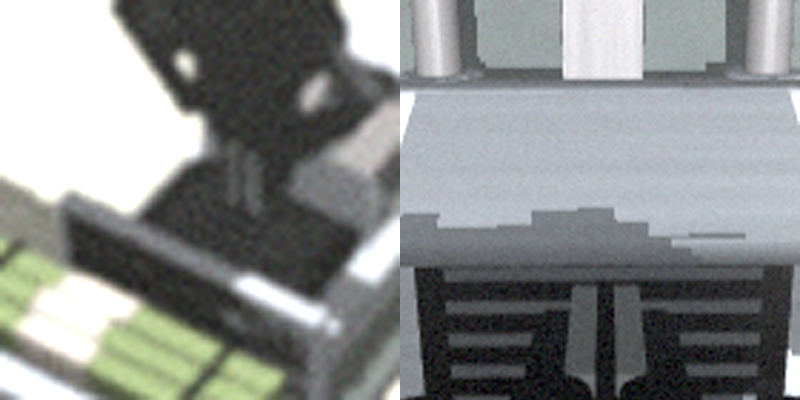

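Scene half: the tip is at (250,212), i.e. z≈0.08, right at the key's top. Wrist half: the tip is at (605,285), inside the key and short of the rest. Contact should come now.

```bash
python3 -m crank '0 0 0 0 0 0.001 -1;0 0 0 0 0 0.002 -1;0 0 0 0 0 0.002 -1'; python3 -m crank '0 0 0 0 0 0.001 -1;0 0 0 0 0 0.002 -1;0 0 0 0 0 0.002 -1'
```

```text
time: 5.95
tool_pos: [0.4874, 0.0164, 0.0675]
tool_rot: [0.716, 0.698, -0.0, -0.0]
ft_force: [-0.4, -0.7, -1.1]
opening: 0.003
grasp_force: 0.0
time: 6.25
tool_pos: [0.4874, 0.0164, 0.0655]
tool_rot: [0.716, 0.698, -0.0, -0.0]
ft_force: [0.1, 0.5, 0.2]
opening: -0.003
grasp_force: 0.0
```

```bash
python3 -m crank '0 0 0 0 0 0.001 -1;0 0 0 0 0 0.002 -1;0 0 0 0 0 0.002 -1'; python3 -m crank '0 0 0 0 0 0.001 -1;0 0 0 0 0 0.002 -1;0 0 0 0 0 0.002 -1'
```

```text
time: 6.55
tool_pos: [0.4874, 0.0164, 0.0635]
tool_rot: [0.716, 0.698, -0.0, -0.0]
ft_force: [0.1, -0.1, 0.3]
opening: 0.001
grasp_force: 0.0
time: 6.85
tool_pos: [0.4874, 0.0164, 0.0615]
tool_rot: [0.716, 0.698, -0.0, -0.0]
ft_force: [0.3, 0.2, -0.1]
opening: 0.002
grasp_force: 0.0
```

```bash
python3 -m crank '0 0 0 0 0 0.001 -1;0 0 0 0 0 0.002 -1;0 0 0 0 0 0.002 -1'; python3 -m crank '0 0 0 0 0 0.001 -1;0 0 0 0 0 0.002 -1;0 0 0 0 0 0.002 -1'
```

```text
time: 7.15
tool_pos: [0.4875, 0.0163, 0.0595]
tool_rot: [0.716, 0.698, -0.0, -0.0]
ft_force: [0.5, 0.2, -0.0]
opening: -0.001
grasp_force: 0.0
time: 7.45
tool_pos: [0.4876, 0.0164, 0.0577]
tool_rot: [0.716, 0.698, 0.0, 0.0]
ft_force: [-1.1, -0.6, 4.0]
opening: 0.005
grasp_force: 1.6
```

Contact, 4 N. Now I press to the hard stop.

```bash
python3 -m crank '0 0 0 0 0 0.002 -1;0 0 0 0 0 0.003 -1;0 0 0 0 0 0.003 -1'; python3 -m crank '0 0 0 0 0 0.001 -1;0 0 0 0 0 0.002 -1;0 0 0 0 0 0.002 -1'
```

```text
time: 7.75
tool_pos: [0.4876, 0.0164, 0.0545]
tool_rot: [0.716, 0.698, 0.0, 0.0]
ft_force: [-1.4, 0.3, 4.7]
opening: 0.001
grasp_force: 2.6
time: 8.05
tool_pos: [0.4876, 0.0164, 0.0526]
tool_rot: [0.716, 0.698, 0.0, 0.0]
ft_force: [-1.2, 0.0, 7.1]
opening: 0.003
grasp_force: 3.0
```

```bash
python3 -m crank '0 0 0 0 0 0.001 -1;0 0 0 0 0 0.001 -1;0 0 0 0 0 0.001 -1'; python3 -m crank '0 0 0 0 0 0.001 -1;0 0 0 0 0 0.001 -1;0 0 0 0 0 0.001 -1'
```

```text
time: 8.35
tool_pos: [0.4876, 0.0164, 0.0517]
tool_rot: [0.716, 0.698, 0.0, -0.0]
ft_force: [-2.0, 0.5, 6.8]
opening: -0.006
grasp_force: 3.3
time: 8.65
tool_pos: [0.4877, 0.0165, 0.0512]
tool_rot: [0.716, 0.698, 0.0, -0.0]
ft_force: [-3.8, 0.3, 13.9]
opening: 0.003
grasp_force: 6.7
```

Hard stop reached at 14 N. Now I push along clamp +x (tool x).

```bash
python3 -m crank '0 0 0 0.004 0 0 -1;0 0 0 0.008 0 0 -1;0 0 0 0.012 0 0 -1;0 0 0 0.016 0 0 -1;0 0 0 0.02 0 0 -1;0 0 0 0.024 0 0 -1;0 0 0 0.028 0 0 -1;0 0 0 0.032 0 0 -1;0 0 0 0.036 0 0 -1;0 0 0 0.04 0 0 -1'
```

```text
time: 9.65
tool_pos: [0.4885, 0.0552, 0.0512]
tool_rot: [0.717, 0.698, -0.0, 0.0]
ft_force: [-3.2, -2.8, 14.3]
opening: -0.001
grasp_force: 7.0
```

```bash
python3 -m crank '0 0 0 0.005 0 0 -1;0 0 0 0.01 0 0 -1;0 0 0 0.015 0 0 -1;0 0 0 0.02 0 0 -1;0 0 0 0.025 0 0 -1;0 0 0 0.03 0 0 -1;0 0 0 0.034 0 0 -1;0 0 0 0.034 0 0 -1'; python3 - <<'E'
from plant import env,optics
import cv2
b=optics.grab_frame('wrist')[:270,100:400,::-1]
a=optics.grab_frame('top')[160:240,190:330,::-1]
cv2.imwrite('pics/s5.png',cv2.hconcat([cv2.resize(a,(400,360)),cv2.resize(b,(400,360))]))
E
```

```text
time: 10.45
tool_pos: [0.4892, 0.0904, 0.0512]
tool_rot: [0.716, 0.698, -0.0, -0.0]
ft_force: [-3.6, -1.4, 14.6]
opening: -0.005
grasp_force: 7.4
```

View pics/s5.png

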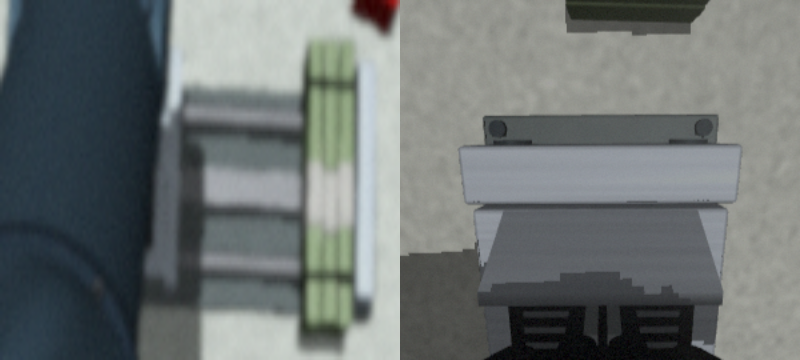

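The jaw has travelled with the fingers. In the wrist half only a thin gap is left between the slide's back edge (y≈207) and the end stop (y≈203), and the packs stand undisturbed. I'll push gently until the force rises.

```bash
python3 -m crank '0 0 0 0.003 0 0 -1;0 0 0 0.006 0 0 -1;0 0 0 0.006 0 0 -1'; python3 -m crank '0 0 0 0.003 0 0 -1;0 0 0 0.006 0 0 -1;0 0 0 0.006 0 0 -1'
```

```text
time: 10.85
tool_pos: [0.4897, 0.094, 0.0511]
tool_rot: [0.717, 0.697, -0.001, 0.001]
ft_force: [-3.8, -5.8, 13.6]
opening: 0.002
grasp_force: 6.8
time: 11.15
tool_pos: [0.4906, 0.1001, 0.0512]
tool_rot: [0.717, 0.697, -0.0, 0.001]
ft_force: [-1.3, -5.4, 11.1]
opening: -0.0
grasp_force: 5.6
```

```bash
python3 -m crank '0 0 0 0.003 0 0 -1;0 0 0 0.005 0 0 -1;0 0 0 0.005 0 0 -1'; python3 -m crank '0 0 0 0.003 0 0 -1;0 0 0 0.004 0 0 -1;0 0 0 0.004 0 0 -1'
```

```text
time: 11.45
tool_pos: [0.4906, 0.1001, 0.0512]
tool_rot: [0.718, 0.696, -0.002, 0.003]
ft_force: [-2.5, -18.3, 14.9]
opening: -0.004
grasp_force: 13.0
time: 11.75
tool_pos: [0.4905, 0.1, 0.0512]
tool_rot: [0.719, 0.695, -0.004, 0.004]
ft_force: [-2.4, -29.1, 18.8]
opening: -0.001
grasp_force: 18.9
```

It stalls at the stop: y is constant while the push rises to 29 N. I relieve the push and lift straight up.

```bash
python3 -m crank '0 0 0 -0.004 0 0 -1;0 0 0 -0.007 0 0 -1;0 0 0 -0.007 0 -0.005 -1;0 0 0 -0.007 0 -0.01 -1;0 0 0 -0.009 0 -0.015 -1;0 0 0 -0.012 0 -0.025 -1;0 0 0 -0.015 0 -0.05 -1;0 0 0 -0.015 0 -0.09 -1;0 0 0 -0.015 0 -0.13 -1;0 0 0 -0.015 0 -0.16 -1;0 0 0 -0.015 0 -0.16 -1;0 0 0 -0.015 0 -0.16 -1'; python3 - <<'E'
from plant import env,optics
import cv2
b=optics.grab_frame('wrist')[:,:,::-1]
a=optics.grab_frame('scene')[120:270,150:320,::-1]
cv2.imwrite('pics/s6.png',cv2.hconcat([cv2.resize(a,(400,360)),cv2.resize(b,(400,360))]))
E
```

```text
time: 12.95
tool_pos: [0.4898, 0.097, 0.2112]
tool_rot: [0.716, 0.698, 0.001, 0.0]
ft_force: [-0.1, -0.4, -0.4]
opening: -0.004
grasp_force: 0.0
```

View pics/s6.png

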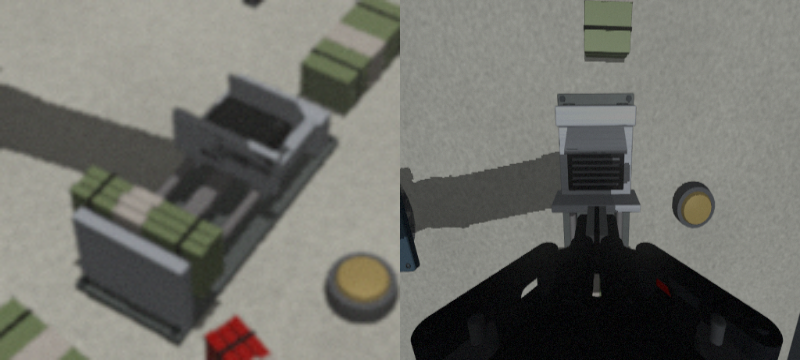

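The jaw rests against the end stop with no gap in either view. The packs stand where they were, the stack and pot are unmoved, and the arm is clear. I hand in the job.

```bash
python3 -c "
from plant import env
print(env.finish_job())"
```

```text
the job is handed in; nothing more can be done
None
```

I pressed the release key to its hard stop, pushed the jaw back until it stalled against the end stop, then let the key go. I handed the job in at about 13 s with the arm clear; in the last pictures the jaw shows no gap to the stop and the packs, sponge pot and the one stack fully in view look unmoved, but the hand-in gave no verdict.

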